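# Function check of a guarded foot pedal

## Task

Check the guarded foot pedal: turn the T-handle socket anticlockwise (seen from above) to its stop to free the transport lock, then press the pedal under its guard right down to its stop, hold it there for about a second and ease it back up without letting it snap. Then turn the T-handle clockwise all the way back so that the pedal is locked again, and leave the loose things around it undisturbed.

Things in the scene. Friction and masses are not known exactly. Their poses are not given: they have to be found in the camera images.
- unit: Fixed grey foot-pedal unit. Origin on the worktop; +x from its open front (facing the robot's right) to its closed back, +y to its left. Base plate 220 x 290 x 12 mm (x -110 to 110, y -100 to 190). Fixed ribbed heel rest in front of the pedal: x -108 to -58, top 39 mm high. At x 30, y 130 an aluminium boss 50 mm across, top 153 mm high, with the deep bore of the lock nut.
- guard_edge (a point): Middle of the front edge of the foot guard's roof (unit x 10, y 0, height 205 mm). Roof x 10 to 100, y -85 to 85, underside 201 mm, top 211 mm high; 5 mm cheeks at y -82 and 82, back wall at x 97; open in front. The roof covers the pedal: reach in from the front with shut fingers, the tool leaning about 35 degrees (30 to 45) from vertical, pointing down and toward unit +x.
- pedal (a joint): Pedal angle (rad): 0 = up, 0.26 = down on its stop. Plate 115 x 90 x 8 mm, ribbed, hinged along unit y at x -45, height 35 mm; toe end at x 72 under the guard. Slopes up 17 degrees toward the back at rest, 2 degrees at the stop. Spring: 6 N at pedal_pad at first, 11 N at the stop; let go, it snaps up. With lock below about 1.0 a steel dog blocks it after about 0.02 rad.
- pedal_pad (a point): Point on the pedal's upper face, on its centre line, 80 mm from the hinge; the place to press. At rest it is at unit x 30, y 0, height 63 mm; at the stop it is 20 mm lower and 5 mm farther forward in +x. Its axes are the unit's when the pedal is up.
- lock (a joint): Angle of the T-handle socket and lock nut (rad), about a vertical axis: 0 = locked (clockwise end), grows anticlockwise seen from above, 1.4 = freed (anticlockwise end, a stop). Pedal is free above about 1.05. It stays where it is left; stiff, about 0.12 N m.
- lock_grip (a point): Middle of the T-handle's bar, on the turning axis (unit x 30, y 130), 235 mm high. Bar: level steel rod 15 mm thick, 120 mm long, along this point's own x axis (along unit x when lock = 0); turns with the lock. Below it a 20 mm collar (height 210 to 226 mm), then a 14 mm shaft down into the boss. Take it from above with a finger on either side of the bar.
- spool: Loose bystander: white solder spool, about 62 x 77 x 38 mm, on the worktop in front of the unit's open side; origin under its middle. Not to be disturbed.
- cutters: Loose bystander: red-handled cutters lying flat, 125 x 44 x 12 mm, behind the unit's back wall; origin under the middle. Not to be disturbed.
- loupe: Loose bystander: black round stand loupe, 41 mm across, 34 mm high, behind the unit's back wall; origin under its middle. Not to be disturbed.

How it is judged:
By the outcome, as a careful person would: the job done as asked, in the order asked, and still so for the second after the job is handed in, with the robot touching nothing.
It also fails if it takes over 69 s, if anything falls off the work surface, if the arm or the gripper's body presses on something with over 40 N, if the wrist force passes 120 N, or if a joint passes its speed limit or range.

## Robot

A 6-joint arm with a two-finger parallel gripper is mounted at the origin on a cart in front of the work surface, level with it; the furniture and walls round the work are solid. World frame = base frame: x ahead of the robot, y to its left, z up, the work surface at z = 0. Lengths are in mm, angles in rad, forces in N, time in s.
With the tool pointing down it reaches from about 350 to 775 mm from the base axis. Payload 7.3 kg.
Tool frame: the origin (TCP) lies at the very end of the fingers, on their centre line; the grasp point (between the pads) lies 19 mm behind it; z points along the fingers, y is the line along which they close (so a half turn about z gives the same grasp; the last joint's range is limited). The gripper opens to 92 mm and grips with 3 to 60 N. Pads are 19 mm wide; open, the fingers measure 130 mm over their backs; the gripper's body (75 mm by 190 mm) begins 47 mm behind the grasp point.
Start: joints at [-1.337, 0.342, 1.524, -0, 1.275, -0.146], TCP at [194.659, -487.599, 226.741] pointing down, gripper open.
Joint ranges: [-2.53, 2.53], [-0.77, 2.02], [0.04, 2.7], [-1, 4.14], [0.28, 2.66], [-3.11, 3.11]. Speed limits (rad/s): [2.57, 2.57, 3.14, 3.14, 3.14, 3.14].

## Interface

Orientations are given as [roll, pitch, yaw] about the fixed x, y, z axes, in that order (R = Rz(yaw) Ry(pitch) Rx(roll)).
In Python, from plant import bot gives the robot as it stands.
- The arm moves only by the tool jog_arm, never from a script. Its argument "targets" is a list of rows, each an object with "xyz": the shift along the tool's x, y, z as a fraction of full scale, a list of three; "spin": the turn about the tool's z as a fraction of full scale. In form: [{"xyz": [x, y, z], "spin": spin}, ...]. A call has exactly 10 rows; each row shifts and turns the commanded pose from where the row before left it, along the tool's axes as they then stand; what a row does not reach is not made up. Full scale, the value 1, is 80 mm for a shift and 0.1 rad for a turn. A row lasts 1/8 s, in which the tool goes at most 62.5 mm and 10.7 degrees, less where a joint would pass 70% of its speed; a pose out of reach is approached as far as the arm can. A call with a number of a shift or a turn outside -1 to 1 is refused whole. A call with a gripper value outside its range is refused whole. "gripper" is the opening in per cent of the stroke, from 0 (shut) to 100 (fully open), set as the call begins (left out, the last holds). The fingers move at their own pace and stop on an object; the grip force is fixed at half the most. Time passes only in rows, so rows that do not move let the fingers close, or fill a call up. It gives the time, the measured TCP pose, the force, the opening and the grip force at its end, in the units of the state.
- bot.get_obs(): the state, without advancing time (a new reading comes with each control period).
- bot.capture(name): name is "side" or "top" or "wrist"; returns the picture (400x640x3 uint8, blue, green, red); there is no depth.
- bot.get_calibration(name): a dict with "vfov" (degrees; the focal length in pixels is half the picture's height over the tangent of half this angle, whatever the lens; pixels are square), "cx", "cy" (the principal point, pixels), "eye" and "rotation" of the camera in the world. Camera axes: x right, y down, z forward; pixel columns grow to the right and rows downward; lengths in mm; the calibration is good to about 2 mm. The wrist camera is an equidistant fisheye: a pixel r from the principal point sees the ray r / f radians off the axis. A picture is of the moment at which its call begins: read the wrist's pose just before it. get_calibration takes no time and is no camera call; for the wrist camera it gives the pose at the moment of the call.
- bot.close_job(): hands the job in; it is judged then, once.
The state is a dict: "time": time; "joint_positions": joint angles; "dq": joint speeds; "tau": joint torques, N m; "tool_pos": TCP position; "tcp_rot": TCP orientation; "contact_force": force on the tool from outside, world axes, zero at the start; "moment": the same for the moment, N m; "grip_width": finger opening in mm; "finger_force": force on a finger pad.
Only numpy, scipy, OpenCV 4.12 (cv2) and the standard library are available. Lean on these libraries where they do the work, as an engineer would, in place of code of your own. Each camera call takes 0.05 s, during which the arm holds its last target. There are 200 camera calls.

## Working session

There is one attempt and no reset: what is moved stays moved. The work goes in short steps, Python scripts to look and compute and a tool call to move; the robot and the scene stay as the last step left them, time stands still between calls to the robot, and variables do not carry over. Pictures are saved under pics/ and viewed, at most 10 in all, crops included, and the job is handed in when it is done.

Besides the shell and the picture viewer there is one more tool, called after "Call:" as name(argument=value, ...) on one line, values as JSON. jog_arm: Moves the arm, as the interface text tells. Shift numbers are shares of 80 mm and turn numbers shares of 0.1 rad, none past 1 either way. Its arguments: {"type":"object","properties":{"targets":{"type":"array","items":{"type":"object","properties":{"xyz":{"type":"array","items":{"type":"number"}},"spin":{"type":"number"}}}},"gripper":{"type":"number"}},"required":["targets"]}

```bash
ls; mkdir -p pics; python3 - <<'E'
from plant import bot
import cv2,numpy as np
o=bot.get_obs();print(o)
for n in("side","top","wrist"):
    c=bot.get_calibration(n);print(n,c)
    cv2.imwrite(f"pics/{n}0.png",bot.capture(n))
a=[cv2.imread(f"pics/{n}0.png") for n in("side","top")]
E
```

```text
pics
{'time': 0.0, 'joint_positions': array([-1.33701048e+00,  3.42761636e-01,  1.52502757e+00, -8.92672203e-06,
        1.27540805e+00, -1.45982587e-01]), 'dq': array([-0.00142323, -0.00168327,  0.00039114, -0.00036094,  0.00198943,
       -0.00191112]), 'tau': array([-1.94169712e-03, -4.31246710e+01, -2.44226253e+01,  7.15201395e-02,
        5.60235931e-02, -1.31094862e-04]), 'tool_pos': array([ 194.54960733, -487.17460805,  226.02109309]), 'tcp_rot': array([-3.14000388e+00, -2.24967290e-04,  3.79770862e-01]), 'contact_force': array([-0.13041058,  0.05835326, -0.0755618 ]), 'moment': array([ 0.07545774, -0.02403315, -0.02192807]), 'finger_force': 0.0, 'grip_width': 91.40375494926747}
side {'vfov': 47.282180564112714, 'cx': 325.03910734234074, 'cy': 197.38742298115315, 'eye': array([ 480.76801692, -621.82116863,  695.9221196 ]), 'rotation': array([-2.17166343, -0.01494745, -0.1071842 ])}
top {'vfov': 44.14964328094277, 'cx': 326.04445629370616, 'cy': 193.857395595506, 'eye': array([ 430.45290883,  177.43900723, 1118.63894221]), 'rotation': array([-3.00741713, -0.00906714, -1.55028798])}
wrist {'vfov': 65.70646984690485, 'cx': 324.1183820326521, 'cy': 199.99881327159727, 'eye': array([ 260.12426991, -462.43305623,  385.03978243]), 'rotation': array([ 2.87957278e+00,  2.40238695e-03, -1.19008226e+00])}
```

View pics/side0.png

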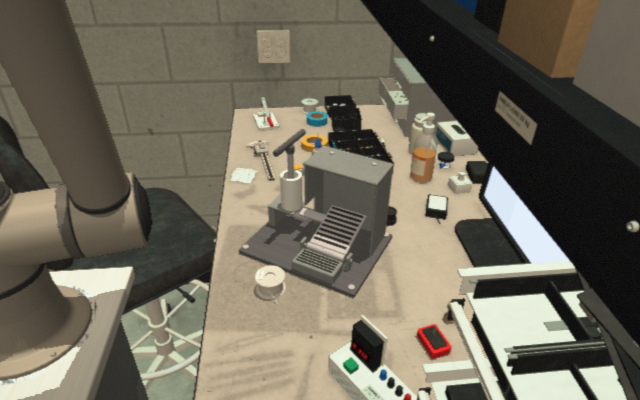

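View pics/top0.png

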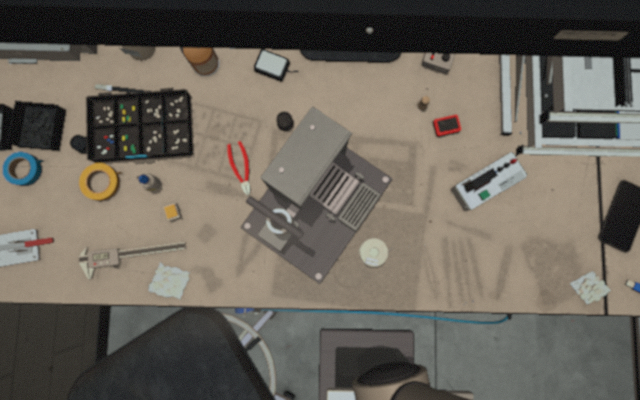

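The top view shows the unit, with its plate corners near (390,180), (319,280), (243,226) and the bar from (250,197) to (313,253). The spool is at (373,252), the cutters at (238,165) and the loupe at (285,120). The side view shows the bar from (277,152) to (303,133). I'll zoom in on both.

```bash
cat > h.py <<'E'
from plant import bot
import cv2,numpy as np
from scipy.spatial.transform import Rotation as R
def ray(cal,u,v,fish=False):
    f=200/np.tan(np.radians(cal["vfov"]/2)); M=R.from_euler("xyz",cal["rotation"]).as_matrix()
    d=np.array([u-cal["cx"],v-cal["cy"]])/f
    if fish:
        r=np.hypot(*d); d=d/r*np.sin(r) if r>0 else d; v=np.r_[d,np.cos(r)]
    else: v=np.r_[d,1]
    v=M@v; return np.array(cal["eye"]),v/np.linalg.norm(v)
def plane(e,d,z): return e+d*(z-e[2])/d[2]
def tri(rays):
    A=sum(np.eye(3)-np.outer(d,d) for e,d in rays); b=sum((np.eye(3)-np.outer(d,d))@e for e,d in rays)
    p=np.linalg.solve(A,b); return p,[np.linalg.norm(np.cross(d,p-e)) for e,d in rays]
def proj(cal,p):
    f=200/np.tan(np.radians(cal["vfov"]/2)); M=R.from_euler("xyz",cal["rotation"]).as_matrix()
    q=M.T@(np.array(p)-cal["eye"]); return cal["cx"]+f*q[0]/q[2],cal["cy"]+f*q[1]/q[2]
E
python3 - <<'E'
import cv2,numpy as np
s=cv2.imread("pics/side0.png")[120:300,230:400];t=cv2.imread("pics/top0.png")[95:285,225:395]
f=lambda i:cv2.resize(i,None,fx=3,fy=3,interpolation=cv2.INTER_CUBIC)
s,t=f(s),f(t);s=cv2.copyMakeBorder(s,0,t.shape[0]-s.shape[0],0,0,0)
o=np.hstack([t,s])[:, :1020];o=cv2.resize(o,(798,int(o.shape[0]*798/1020)));print(o.shape);cv2.imwrite("pics/z0.png",o)
E
```

```text
(445, 798, 3)
```

View pics/z0.png

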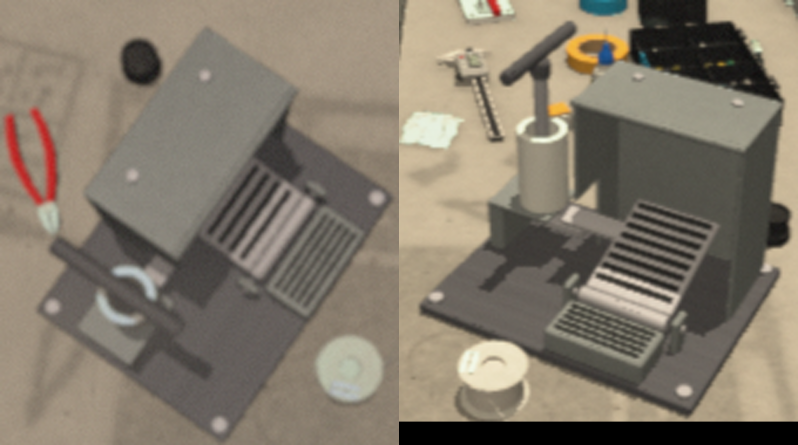

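The zoom shows the bar ends, roof corners and plate corners clearly. In top-zoom pixels the bar runs (57,245) to (180,325) and the roof front edge (298,93) to (180,256). In side-zoom pixels the bar runs (572,28) to (507,77) and the roof front edge (743,150) to (572,102).

```bash
cat > m.py <<'E'
from h import *
k=2.347
T=bot.get_calibration("top");S=bot.get_calibration("side")
t=lambda u,v:ray(T,225+u/k,95+v/k)
s=lambda u,v:ray(S,230+(u-399)/k,120+v/k)
P={}
for n,a,b in [("barfar",(57,245),(572,28)),("barnear",(180,325),(507,77)),("roofF-",(298,93),(743,150)),("roofF+",(180,256),(572,102)),("roofB-",(207,27),(780,102)),
  ("pl--",(391,195),(692,412)),("pl-+",(222,440),(421,308))]:
    try:
        p,r=tri([t(*a),s(*b)]);print(n,p.round(1),np.round(r,1))
    except Exception as e:print(e)
print("plate z12:",*[plane(*t(*a),12)[:2].round(1) for a in[(391,195),(222,440),(38,310)]])
print("roof z211:",*[plane(*t(*a),211)[:2].round(1) for a in[(298,93),(180,256),(88,190),(207,27)]])
print("bar z242:",*[plane(*t(*a),235)[:2].round(1) for a in[(57,245),(180,325)]])
print("spool top38:",plane(*t(349,369),38)[:2].round(1),"loupe",plane(*t(141,60),34)[:2].round(1))
# fit unit pose on plate + roof
U=np.array([[-110,-100],[-110,190],[110,190],[10,-85],[10,85],[100,85],[100,-85]],float)
W=np.array([plane(*t(*a),12)[:2] for a in[(391,195),(222,440),(38,310)]]+[plane(*t(*a),211)[:2] for a in[(298,93),(180,256),(88,190),(207,27)]])
u0,w0=U.mean(0),W.mean(0);H=(U-u0).T@(W-w0);th=np.arctan2(H[0,1]-H[1,0],H[0,0]+H[1,1])
c,s_=np.cos(th),np.sin(th);Rm=np.array([[c,-s_],[s_,c]]);o=w0-Rm@u0
print("yaw",th,"org",o,"resid",(W-(U@Rm.T+o)).round(1).tolist())
print("lock",o+Rm@[30,130],"pad",o+Rm@[30,0])
E
python3 m.py
```

```text
barfar [538.2 310.1 234.6] [1.4 1.4]
barnear [476.6 213.8 237. ] [0.8 0.8]
roofF- [669.7 124.7 206.9] [1.6 1.6]
roofF+ [533.2 216.6 207.3] [0.3 0.3]
roofB- [720.8 199.7 208.3] [0.3 0.3]
pl-- [620.9  21.1   6.1] [0.4 0.4]
pl-+ [381.7 180.7   5.1] [0.1 0.1]
plate z12: [619.5  22. ] [382.1 180.7] [500.8 359. ]
roof z211: [667.  125.1] [533.1 216.4] [584.2 290.9] [720.2 199.6]
bar z242: [536.8 310. ] [477.5 213.9]
spool top38: [450.5  64.2] loupe [742.4 266.7]
yaw 0.9770022675193007 org [596.77543944 163.68206475] resid [[1.4, 5.4], [4.3, 1.9], [-0.1, -2.2], [-5.8, 0.7], [1.1, -3.1], [1.9, -3.3], [-2.9, 0.6]]
lock [505.81363013 261.28303425] pad [613.56072892 188.54677986]
```

Call:
jog_arm(targets=[{"xyz": [0, 0, -0.25], "spin": -1}, {"xyz": [0, 0, -0.25], "spin": -1}, {"xyz": [0, 0, -0.25], "spin": -1}, {"xyz": [0, 0, -0.25], "spin": -1}, {"xyz": [0, 0, -0.25], "spin": -1}, {"xyz": [0, 0, -0.25], "spin": -1}, {"xyz": [0.5, 0, 0], "spin": 0}, {"xyz": [0.6, 0, 0], "spin": 0}, {"xyz": [0.6, 0, 0], "spin": 0}, {"xyz": [0.6, 0, 0], "spin": 0}], gripper=60)

```text
time: 1.4
tool_pos: [297.7, -333.4, 346.5]
tcp_rot: [-3.141, -0.0, 0.979]
contact_force: [0.7, -1.0, 0.6]
grip_width: 54.9
finger_force: 0.0
```

Call:
jog_arm(targets=[{"xyz": [0.58, -0.15, 0], "spin": 0}, {"xyz": [0.58, -0.15, 0], "spin": 0}, {"xyz": [0.58, -0.15, 0], "spin": 0}, {"xyz": [0.58, -0.15, 0], "spin": 0}, {"xyz": [0.58, -0.15, 0], "spin": 0}, {"xyz": [0.58, -0.15, 0], "spin": 0}, {"xyz": [0.58, -0.15, 0], "spin": 0}, {"xyz": [0.58, -0.15, 0], "spin": 0}, {"xyz": [0.58, -0.15, 0], "spin": 0}, {"xyz": [0.4, -0.1, 0], "spin": 0}])

```text
time: 2.65
tool_pos: [451.5, 105.1, 346.4]
tcp_rot: [-3.141, 0.0, 0.981]
contact_force: [0.2, 0.3, 0.6]
grip_width: 55.1
finger_force: 0.0
```

```bash
python3 - <<'E'
from h import *
o=bot.get_obs();print(o["tool_pos"],o["tcp_rot"],o["joint_positions"].round(2))
c=bot.get_calibration("wrist");print(c)
np.save("c1.npy",c,allow_pickle=True)
cv2.imwrite("pics/w1.png",bot.capture("wrist"))
E
```

```text
[451.51748416 105.14409817 346.38698408] [-3.14113487e+00  2.85870284e-04  9.81250575e-01] [0.06 0.16 1.44 0.   1.54 0.65]
{'vfov': 65.70646984690485, 'cx': 324.1183820326521, 'cy': 199.99881327159727, 'eye': array([491.31371746, 162.01147427, 505.27243584]), 'rotation': array([ 2.87993305e+00,  2.07589070e-03, -5.88604232e-01])}
```

View pics/w1.png

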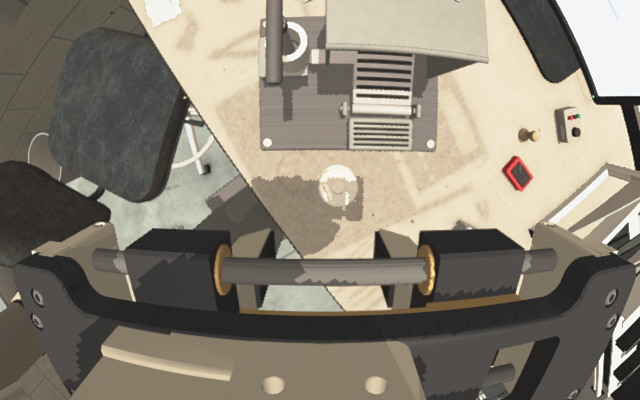

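The wrist view shows the unit square to the tool. The bar end is at (274,82), the plate front corners at (262,150) and (437,150), and the heel rest spans columns 350 to 412. The gripper body is wide along tool y only.

```bash
python3 - <<'E'
from h import *
c=np.load("c1.npy",allow_pickle=True).item()
w=lambda u,v:ray(c,u,v,True)
print("corners z12",plane(*w(262,150),12).round(1),plane(*w(437,151),12).round(1))
print("bar end z235",plane(*w(274,82),235).round(1), "bar mid line up", plane(*w(274,30),235).round(1))
print("heel front top z39",plane(*w(350,149),39).round(1),plane(*w(412,149),39).round(1))
print("roof front z205", plane(*w(327,52),205).round(1),plane(*w(487,62),205).round(1))
th=.98;Rm=np.array([[np.cos(th),-np.sin(th)],[np.sin(th),np.cos(th)]])
T=bot.get_calibration("top")
print("tri near end",tri([w(274,82),ray(T,225+180/2.347,95+325/2.347)]))
for n,a,b in [("plate--",plane(*w(437,151),12),[-110,-100]),("plate-+",plane(*w(262,150),12),[-110,190])]:
    print(n,"-> org",(a[:2]-Rm@b).round(1))
for o in ([597,164],[597,162]): print(o+Rm@[30,130],o+Rm@[-32,-12])
E
```

```text
corners z12 [380.  177.9  12. ] [620.5  18.7  12. ]
bar end z235 [473.3 214.1 235. ] bar mid line up [499.6 254.2 235. ]
heel front top z39 [497.9 103.3  39. ] [579.5  51.2  39. ]
roof front z205 [529.7 215.7 205. ] [671.5 125.3 205. ]
tri near end (array([475.4603935 , 212.35718113, 249.3199694 ]), [np.float64(1.5889622498591998), np.float64(1.5889622498592508)])
plate-- -> org [598.7 165.7]
plate-+ -> org [599.1 163.5]
[505.74601824 261.32785219] [589.14124695 130.73981358]
[505.74601824 259.32785219] [589.14124695 128.73981358]
```

Call:
jog_arm(targets=[{"xyz": [0.5, -0.13, 0], "spin": 0}, {"xyz": [0.5, -0.13, 0], "spin": 0}, {"xyz": [0.5, -0.13, 0], "spin": 0}, {"xyz": [0.5, -0.13, 0], "spin": 0}, {"xyz": [0, 0, 0.2], "spin": 0}, {"xyz": [0, 0, 0.2], "spin": 0}, {"xyz": [0, 0, 0.2], "spin": 0}, {"xyz": [0, 0, 0.2], "spin": 0}, {"xyz": [0, 0, 0.1], "spin": 0}, {"xyz": [0, 0, 0], "spin": 0}])

```text
time: 3.95
tool_pos: [505.8, 259.0, 274.2]
tcp_rot: [-3.141, 0.001, 0.98]
contact_force: [0.5, 0.2, -0.4]
grip_width: 55.2
finger_force: 0.0
```

```bash
python3 - <<'E'
from h import *
o=bot.get_obs();print(o["tool_pos"],o["tcp_rot"],o["joint_positions"].round(2))
a=bot.capture("wrist")[100:400,120:520]; b=bot.capture("side")[60:260,220:420]; t=bot.capture("top")[130:290,220:380]
b=cv2.resize(b,(300,300));t=cv2.resize(t,(300,300)); a=cv2.resize(a,(400,300))
cv2.imwrite("pics/w2.png",np.vstack([np.hstack([b,t]),cv2.resize(a,(600,450))[:300]]))
E
```

```text
[505.81030741 259.01814716 274.24598731] [-3.14093668e+00  1.00127813e-03  9.79638546e-01] [ 0.34  0.39  1.32 -0.    1.43  0.93]
```

View pics/w2.png

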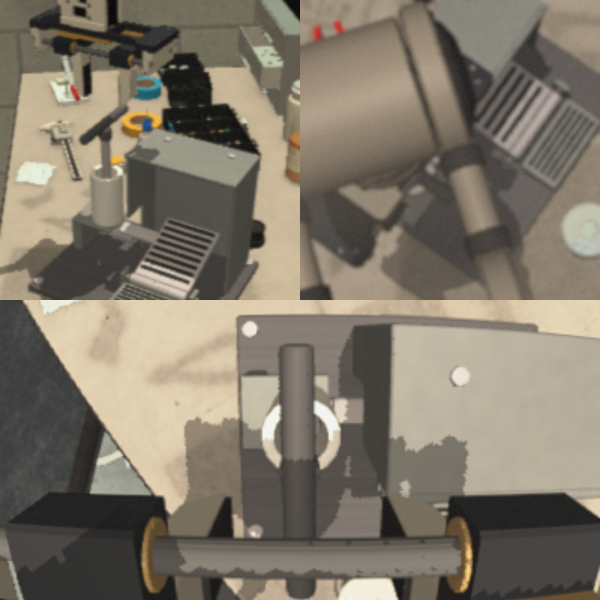

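The side view shows the gripper above the handle. In the wrist view the bar is between the fingers and about 2 mm left of centre.

Call:
jog_arm(targets=[{"xyz": [0.025, -0.025, 0.1], "spin": 0}, {"xyz": [0, 0, 0.15], "spin": 0}, {"xyz": [0, 0, 0.15], "spin": 0}, {"xyz": [0, 0, 0.1], "spin": 0}, {"xyz": [0, 0, 0.06], "spin": 0}, {"xyz": [0, 0, 0], "spin": 0}, {"xyz": [0, 0, 0], "spin": 0}, {"xyz": [0, 0, 0], "spin": 0}, {"xyz": [0, 0, 0], "spin": 0}, {"xyz": [0, 0, 0], "spin": 0}])

```text
time: 5.35
tool_pos: [505.5, 262.0, 230.0]
tcp_rot: [3.141, -0.0, 0.98]
contact_force: [-0.1, 0.1, 0.4]
grip_width: 55.2
finger_force: 0.0
```

Call:
jog_arm(targets=[{"xyz": [0, 0, 0], "spin": 0}, {"xyz": [0, 0, 0], "spin": 0}, {"xyz": [0, 0, 0], "spin": 0}, {"xyz": [0, 0, 0], "spin": 0}, {"xyz": [0, 0, 0], "spin": 0}, {"xyz": [0, 0, 0], "spin": 0}, {"xyz": [0, 0, 0], "spin": 0}, {"xyz": [0, 0, 0], "spin": 0}, {"xyz": [0, 0, 0], "spin": 0}, {"xyz": [0, 0, 0], "spin": 0}], gripper=0)

```text
time: 6.6
tool_pos: [504.1, 262.9, 229.8]
tcp_rot: [-3.139, 0.001, 0.981]
contact_force: [-2.9, 3.2, 1.8]
grip_width: 14.1
finger_force: 30.0
```

Call:
jog_arm(targets=[{"xyz": [0, -0.02, 0], "spin": 0}, {"xyz": [0, 0, 0], "spin": -0.5}, {"xyz": [0, 0, 0], "spin": -0.7}, {"xyz": [0, 0, 0], "spin": -0.8}, {"xyz": [0, 0, 0], "spin": -0.8}, {"xyz": [0, 0, 0], "spin": -0.8}, {"xyz": [0, 0, 0], "spin": -0.8}, {"xyz": [0, 0, 0], "spin": -0.8}, {"xyz": [0, 0, 0], "spin": -0.8}, {"xyz": [0, 0, 0], "spin": 0}])

```text
time: 7.85
tool_pos: [504.4, 262.8, 229.8]
tcp_rot: [3.141, 0.0, 1.579]
contact_force: [1.8, 0.2, -0.1]
grip_width: 13.7
finger_force: 30.0
```

```bash
python3 - <<'E'
from h import *
o=bot.get_obs()
for k in("tool_pos","tcp_rot","contact_force","moment","grip_width"):print(k,o[k])
E
```

```text
tool_pos [504.38998027 262.79368977 229.82226354]
tcp_rot [3.14101529e+00 1.39071180e-04 1.57885598e+00]
contact_force [ 1.77761526  0.24523021 -0.09584349]
moment [ 0.05363057 -0.223108   -0.03432026]
grip_width 13.728999643060325
```

Call:
jog_arm(targets=[{"xyz": [0, 0, 0], "spin": -0.7}, {"xyz": [0, 0, 0], "spin": -0.8}, {"xyz": [0, 0, 0], "spin": -0.8}, {"xyz": [0, 0, 0], "spin": -0.8}, {"xyz": [0, 0, 0], "spin": -0.8}, {"xyz": [0, 0, 0], "spin": -0.8}, {"xyz": [0, 0, 0], "spin": -0.8}, {"xyz": [0, 0, 0], "spin": -0.8}, {"xyz": [0, 0, 0], "spin": -0.8}, {"xyz": [0, 0, 0], "spin": -0.5}])

```text
time: 9.1
tool_pos: [504.8, 263.0, 229.8]
tcp_rot: [3.14, 0.001, 2.339]
contact_force: [2.7, 0.2, -2.2]
grip_width: 14.0
finger_force: 30.0
```

Call:
jog_arm(targets=[{"xyz": [0, 0, 0], "spin": -0.3}, {"xyz": [0, 0, 0], "spin": -0.2}, {"xyz": [0, 0, 0], "spin": -0.2}, {"xyz": [0, 0, 0], "spin": 0}, {"xyz": [0, 0, 0], "spin": 0}, {"xyz": [0, 0, 0], "spin": 0}, {"xyz": [0, 0, 0], "spin": 0}, {"xyz": [0, 0, 0], "spin": 0}, {"xyz": [0, 0, 0], "spin": 0}, {"xyz": [0, 0, 0], "spin": 0}])

```text
time: 10.35
tool_pos: [504.8, 263.0, 229.8]
tcp_rot: [3.14, 0.001, 2.409]
contact_force: [4.1, 2.4, -3.4]
grip_width: 14.3
finger_force: 30.4
```

```bash
python3 - <<'E'
from h import *
o=bot.get_obs()
for k in("tool_pos","tcp_rot","contact_force","moment","grip_width","joint_positions"):print(k,o[k])
E
```

```text
tool_pos [504.82431044 262.98443781 229.84859722]
tcp_rot [3.14027758e+00 8.29158755e-04 2.40854782e+00]
contact_force [ 4.11762222  2.35804951 -3.43966693]
moment [ 0.32868242 -0.95995956 -0.33278344]
grip_width 14.263338939810213
joint_positions [ 3.45696973e-01  4.20334481e-01  1.39524217e+00 -1.12907613e-04
  1.32446522e+00 -4.92027615e-01]
```

Call:
jog_arm(targets=[{"xyz": [0, 0, 0], "spin": 0}, {"xyz": [0, 0, 0], "spin": 0}, {"xyz": [0, 0, 0], "spin": 0}, {"xyz": [0, 0, 0], "spin": 0}, {"xyz": [0, 0, 0], "spin": 0}, {"xyz": [0, 0, -0.2], "spin": 0}, {"xyz": [0, 0, -0.3], "spin": 0}, {"xyz": [0, 0, -0.4], "spin": -1}, {"xyz": [0, 0, -0.4], "spin": -1}, {"xyz": [0, 0, 0], "spin": -1}], gripper=50)

```text
time: 11.6
tool_pos: [505.0, 263.2, 336.9]
tcp_rot: [3.138, 0.004, 2.713]
contact_force: [-0.3, -0.9, 0.3]
grip_width: 46.3
finger_force: 0.0
```

Call:
jog_arm(targets=[{"xyz": [0, 0, 0], "spin": -1}, {"xyz": [0, 0, 0], "spin": -1}, {"xyz": [0, 0, 0], "spin": -1}, {"xyz": [0, 0, 0], "spin": -1}, {"xyz": [0, 0, 0], "spin": -1}, {"xyz": [0, 0, 0], "spin": -1}, {"xyz": [0, 0, 0], "spin": -1}, {"xyz": [0, 0, 0], "spin": -1}, {"xyz": [0, 0, 0], "spin": -1}, {"xyz": [0, 0, 0], "spin": -1}], gripper=0)

```text
time: 12.85
tool_pos: [504.0, 262.9, 333.9]
tcp_rot: [-3.142, -0.0, -2.57]
contact_force: [0.3, -0.3, -0.1]
grip_width: 0.4
finger_force: 0.0
```

Call:
jog_arm(targets=[{"xyz": [0, 0, 0], "spin": -1}, {"xyz": [0, 0, 0], "spin": -1}, {"xyz": [0, 0, 0], "spin": -1}, {"xyz": [0, 0, 0], "spin": -1}, {"xyz": [0.2, -0.45, 0], "spin": 0}, {"xyz": [0.2, -0.45, 0], "spin": 0}, {"xyz": [0.2, -0.45, 0], "spin": 0}, {"xyz": [0.2, -0.45, 0], "spin": 0}, {"xyz": [0, 0, 0], "spin": 0}, {"xyz": [0, 0, 0], "spin": 0}])

```text
time: 14.1
tool_pos: [586.2, 128.8, 333.8]
tcp_rot: [3.141, -0.0, -2.174]
contact_force: [0.5, -0.3, 0.7]
grip_width: 0.3
finger_force: 0.0
```

```bash
python3 - <<'E'
from h import *
o=bot.get_obs()
for k in("tool_pos","tcp_rot","contact_force","moment","grip_width","joint_positions"):print(k,o[k])
cv2.imwrite("pics/s3.png",cv2.resize(bot.capture("side")[60:320,200:440],None,fx=2.2,fy=2.2))
E
```

```text
tool_pos [586.21333848 128.84765077 333.7808841 ]
tcp_rot [ 3.14102327e+00 -5.57729810e-05 -2.17351154e+00]
contact_force [ 0.51810639 -0.2530422   0.67914746]
moment [ 0.13550665 -0.10022319  0.0518915 ]
grip_width 0.34745982081113896
joint_positions [ 8.85494199e-02  4.36876590e-01  1.08975367e+00  3.20338535e-04
  1.61543663e+00 -2.45031379e+00]
```

View pics/s3.png

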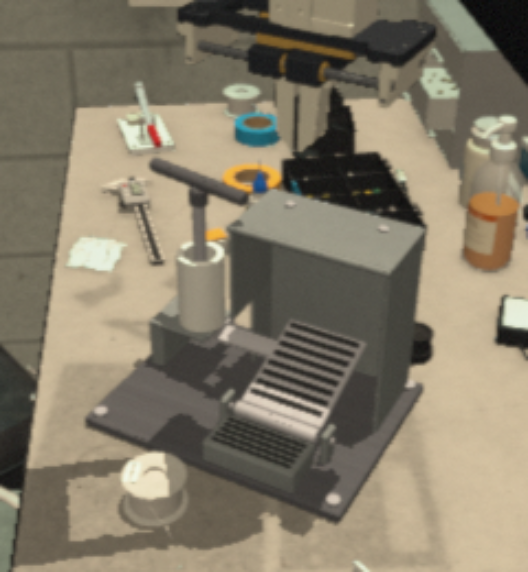

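The handle is turned and the gripper hangs in front of the guard, clear of the bar end.

Call:
jog_arm(targets=[{"xyz": [-0.02, -0.075, 0.2], "spin": -0.13}, {"xyz": [0, 0, 0.4], "spin": 0}, {"xyz": [0, 0, 0.4], "spin": 0}, {"xyz": [0, 0, 0.4], "spin": 0}, {"xyz": [0, 0, 0.4], "spin": 0}, {"xyz": [0, 0, 0.2], "spin": 0}, {"xyz": [0, 0, 0.15], "spin": 0}, {"xyz": [0, 0, 0.15], "spin": 0}, {"xyz": [0, 0, 0], "spin": 0}, {"xyz": [0, 0, 0], "spin": 0}])

```text
time: 15.4
tool_pos: [592.8, 126.5, 150.6]
tcp_rot: [-3.14, 0.001, -2.16]
contact_force: [-0.3, 0.5, 1.6]
grip_width: 0.4
finger_force: 0.0
```

```bash
python3 - <<'E'
from h import *
o=bot.get_obs()
for k in("tool_pos","tcp_rot","contact_force","moment"):print(k,o[k])
cv2.imwrite("pics/s4.png",cv2.resize(bot.capture("side")[60:320,200:440],None,fx=2.2,fy=2.2))
E
```

```text
tool_pos [592.79019984 126.473239   150.63965543]
tcp_rot [-3.14040511e+00  8.16847248e-04 -2.16039669e+00]
contact_force [-0.29451421  0.52675097  1.61424447]
moment [ 0.15487608 -0.08590498 -0.00827232]
```

View pics/s4.png

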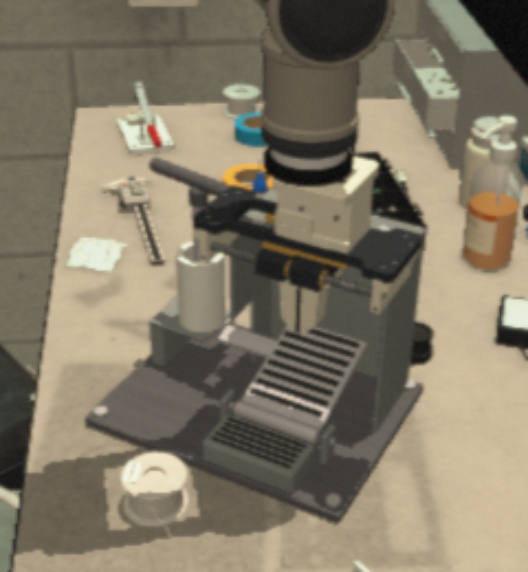

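Call:
jog_arm(targets=[{"xyz": [-0.035, 0, 0.1], "spin": 0}, {"xyz": [0, 0, 0.2], "spin": 0}, {"xyz": [0, 0, 0.2], "spin": 0}, {"xyz": [0, 0, 0.2], "spin": 0}, {"xyz": [0, 0, 0.15], "spin": 0}, {"xyz": [0, 0, 0.1], "spin": 0}, {"xyz": [0, 0, 0.1], "spin": 0}, {"xyz": [0, 0, 0], "spin": 0}, {"xyz": [0, 0, 0], "spin": 0}, {"xyz": [0, 0, 0], "spin": 0}])

```text
time: 16.7
tool_pos: [594.2, 128.8, 66.4]
tcp_rot: [-3.141, 0.001, -2.16]
contact_force: [-0.3, 0.5, -0.4]
grip_width: 0.3
finger_force: 0.0
```

```bash
python3 - <<'E'
from h import *
o=bot.get_obs()
for k in("tool_pos","tcp_rot","contact_force","moment"):print(k,o[k])
a=bot.capture("side")[140:290,280:400]
cv2.imwrite("pics/s5.png",cv2.resize(a,None,fx=4,fy=4,interpolation=cv2.INTER_CUBIC))
E
```

```text
tool_pos [594.16925969 128.79810396  66.38556917]
tcp_rot [-3.14080996e+00  5.04601490e-04 -2.16033797e+00]
contact_force [-0.291552    0.52004937 -0.39734593]
moment [ 0.17075639 -0.11369748 -0.00798004]
```

View pics/s5.png

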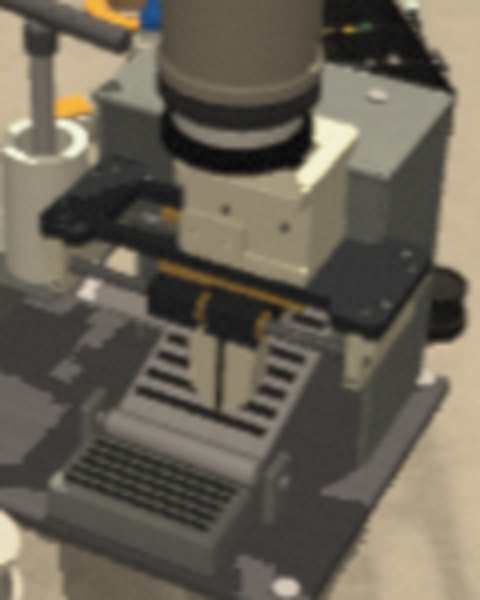

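The fingers are just above the pedal near its hinge end, and the gripper body is clear of the guard front and the handle.

Call:
jog_arm(targets=[{"xyz": [0, 0, 0.05], "spin": 0}, {"xyz": [0, 0, 0.05], "spin": 0}, {"xyz": [0, 0, 0.05], "spin": 0}, {"xyz": [0, 0, 0.03], "spin": 0}, {"xyz": [0, 0, 0.02], "spin": 0}, {"xyz": [0, 0, 0.02], "spin": 0}, {"xyz": [0, 0, 0.02], "spin": 0}, {"xyz": [0, 0, 0.01], "spin": 0}, {"xyz": [0, 0, 0], "spin": 0}, {"xyz": [0, 0, 0], "spin": 0}])

```text
time: 18.0
tool_pos: [594.1, 128.8, 46.2]
tcp_rot: [-3.141, 0.0, -2.16]
contact_force: [-0.9, 0.3, 2.6]
grip_width: 0.3
finger_force: 1.2
```

Call:
jog_arm(targets=[{"xyz": [0, 0, 0.01], "spin": 0}, {"xyz": [0, 0, 0.01], "spin": 0}, {"xyz": [0, 0, 0.01], "spin": 0}, {"xyz": [0, 0, 0.01], "spin": 0}, {"xyz": [0, 0, 0], "spin": 0}, {"xyz": [0, 0, 0], "spin": 0}, {"xyz": [0, 0, 0], "spin": 0}, {"xyz": [0, 0, 0], "spin": 0}, {"xyz": [0, 0, 0], "spin": 0}, {"xyz": [0, 0, 0], "spin": 0}])

```text
time: 19.25
tool_pos: [594.5, 129.2, 44.8]
tcp_rot: [-3.14, 0.002, -2.16]
contact_force: [-4.3, 1.4, 15.2]
grip_width: 0.8
finger_force: 7.5
```

Call:
jog_arm(targets=[{"xyz": [0, 0, 0.01], "spin": 0}, {"xyz": [0, 0, 0.01], "spin": 0}, {"xyz": [0, 0, 0.01], "spin": 0}, {"xyz": [0, 0, 0.01], "spin": 0}, {"xyz": [0, 0, 0.01], "spin": 0}, {"xyz": [0, 0, 0], "spin": 0}, {"xyz": [0, 0, 0], "spin": 0}, {"xyz": [0, 0, 0], "spin": 0}, {"xyz": [0, 0, 0], "spin": 0}, {"xyz": [0, 0, 0], "spin": 0}])

```text
time: 20.5
tool_pos: [595.0, 129.9, 42.2]
tcp_rot: [-3.139, 0.004, -2.16]
contact_force: [-6.3, 4.5, 23.4]
grip_width: 0.4
finger_force: 11.4
```

Call:
jog_arm(targets=[{"xyz": [0, 0, 0.01], "spin": 0}, {"xyz": [0, 0, 0.01], "spin": 0}, {"xyz": [0, 0, 0.01], "spin": 0}, {"xyz": [0, 0, 0.01], "spin": 0}, {"xyz": [0, 0, 0], "spin": 0}, {"xyz": [0, 0, 0], "spin": 0}, {"xyz": [0, 0, 0], "spin": 0}, {"xyz": [0, 0, 0], "spin": 0}, {"xyz": [0, 0, 0], "spin": 0}, {"xyz": [0, 0, 0], "spin": 0}])

```text
time: 21.75
tool_pos: [595.3, 130.4, 40.4]
tcp_rot: [-3.138, 0.005, -2.16]
contact_force: [-10.0, 4.8, 32.7]
grip_width: 0.4
finger_force: 15.7
```

Call:
jog_arm(targets=[{"xyz": [0, 0, 0.01], "spin": 0}, {"xyz": [0, 0, 0.01], "spin": 0}, {"xyz": [0, 0, 0.01], "spin": 0}, {"xyz": [0, 0, 0], "spin": 0}, {"xyz": [0, 0, 0], "spin": 0}, {"xyz": [0, 0, 0], "spin": 0}, {"xyz": [0, 0, 0], "spin": 0}, {"xyz": [0, 0, 0], "spin": 0}, {"xyz": [0, 0, 0], "spin": 0}, {"xyz": [0, 0, 0], "spin": 0}])

```text
time: 23.0
tool_pos: [595.5, 130.7, 39.5]
tcp_rot: [-3.138, 0.006, -2.16]
contact_force: [-12.3, 5.1, 41.3]
grip_width: 0.4
finger_force: 20.3
```

```bash
python3 - <<'E'
from h import *
o=bot.get_obs()
for k in("tool_pos","contact_force","moment"):print(k,o[k])
a=bot.capture("side")[140:290,280:400]
cv2.imwrite("pics/s6.png",cv2.resize(a,None,fx=4,fy=4,interpolation=cv2.INTER_CUBIC))
E
```

```text
tool_pos [595.48777875 130.6805801   39.48608036]
contact_force [-12.33202132   5.10271509  41.32460028]
moment [1.21065809 2.08052574 0.02779746]
```

View pics/s6.png

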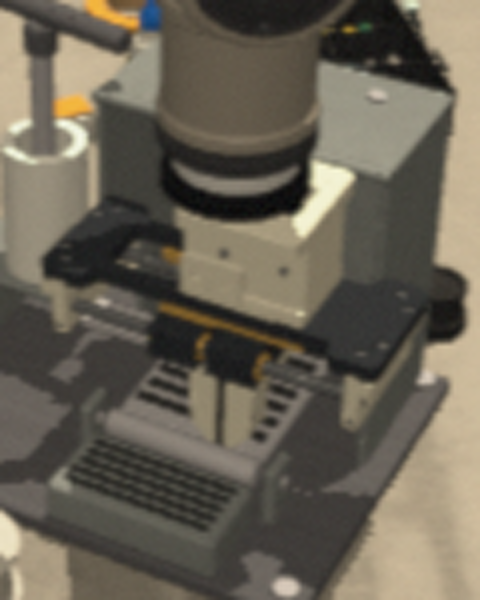

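Call:
jog_arm(targets=[{"xyz": [0, 0, 0.01], "spin": 0}, {"xyz": [0, 0, 0.01], "spin": 0}, {"xyz": [0, 0, 0.01], "spin": 0}, {"xyz": [0, 0, 0], "spin": 0}, {"xyz": [0, 0, 0], "spin": 0}, {"xyz": [0, 0, 0], "spin": 0}, {"xyz": [0, 0, 0], "spin": 0}, {"xyz": [0, 0, 0], "spin": 0}, {"xyz": [0, 0, 0], "spin": 0}, {"xyz": [0, 0, 0], "spin": 0}])

```text
time: 24.3
tool_pos: [595.6, 130.7, 39.3]
tcp_rot: [-3.137, 0.006, -2.16]
contact_force: [-18.1, 3.5, 56.9]
grip_width: 0.8
finger_force: 29.2
```

Call:
jog_arm(targets=[{"xyz": [0, 0, -0.01], "spin": 0}, {"xyz": [0, 0, -0.01], "spin": 0}, {"xyz": [0, 0, -0.01], "spin": 0}, {"xyz": [0, 0, -0.008], "spin": 0}, {"xyz": [0, 0, -0.008], "spin": 0}, {"xyz": [0, 0, -0.008], "spin": 0}, {"xyz": [0, 0, -0.008], "spin": 0}, {"xyz": [0, 0, -0.008], "spin": 0}, {"xyz": [0, 0, -0.008], "spin": 0}, {"xyz": [0, 0, -0.008], "spin": 0}])

```text
time: 25.55
tool_pos: [595.1, 130.2, 41.6]
tcp_rot: [-3.139, 0.004, -2.16]
contact_force: [-6.4, 3.4, 25.5]
grip_width: 0.5
finger_force: 12.6
```

Call:
jog_arm(targets=[{"xyz": [0, 0, -0.008], "spin": 0}, {"xyz": [0, 0, -0.008], "spin": 0}, {"xyz": [0, 0, -0.008], "spin": 0}, {"xyz": [0, 0, -0.008], "spin": 0}, {"xyz": [0, 0, -0.008], "spin": 0}, {"xyz": [0, 0, -0.008], "spin": 0}, {"xyz": [0, 0, -0.008], "spin": 0}, {"xyz": [0, 0, -0.008], "spin": 0}, {"xyz": [0, 0, -0.008], "spin": 0}, {"xyz": [0, 0, -0.008], "spin": 0}])

```text
time: 26.8
tool_pos: [594.2, 129.0, 45.7]
tcp_rot: [-3.14, 0.001, -2.16]
contact_force: [-2.9, 0.3, 10.4]
grip_width: 0.7
finger_force: 5.1
```

Call:
jog_arm(targets=[{"xyz": [0, 0, -0.006], "spin": 0}, {"xyz": [0, 0, -0.006], "spin": 0}, {"xyz": [0, 0, -0.006], "spin": 0}, {"xyz": [0, 0, -0.006], "spin": 0}, {"xyz": [0, 0, -0.006], "spin": 0}, {"xyz": [0, 0, -0.006], "spin": 0}, {"xyz": [0, 0, -0.006], "spin": 0}, {"xyz": [0, 0, -0.006], "spin": 0}, {"xyz": [0, 0, -0.006], "spin": 0}, {"xyz": [0, 0, -0.006], "spin": 0}])

```text
time: 28.05
tool_pos: [593.8, 128.8, 48.8]
tcp_rot: [-3.142, -0.0, -2.16]
contact_force: [0.7, -0.6, 0.5]
grip_width: 0.8
finger_force: 0.0
```

Call:
jog_arm(targets=[{"xyz": [0, 0, -0.1], "spin": 0}, {"xyz": [0, 0, -0.3], "spin": 0}, {"xyz": [0, 0, -0.4], "spin": 0}, {"xyz": [0, 0, -0.5], "spin": 0}, {"xyz": [0, 0, -0.5], "spin": 0}, {"xyz": [0, 0, -0.5], "spin": 0}, {"xyz": [0, 0, -0.5], "spin": 0}, {"xyz": [0, 0, -0.5], "spin": 0}, {"xyz": [0, 0, -0.3], "spin": 0}, {"xyz": [0, 0, 0], "spin": 0}])

```text
time: 29.3
tool_pos: [594.4, 128.8, 339.2]
tcp_rot: [-3.138, 0.003, -2.16]
contact_force: [-0.6, 0.4, -0.0]
grip_width: 0.5
finger_force: 0.0
```

Call:
jog_arm(targets=[{"xyz": [-0.19, 0.46, 0], "spin": 0}, {"xyz": [-0.19, 0.46, 0], "spin": 0}, {"xyz": [-0.19, 0.46, 0], "spin": 0}, {"xyz": [-0.2, 0.48, 0], "spin": 0}, {"xyz": [0, 0, 0], "spin": 1}, {"xyz": [0, 0, 0], "spin": 1}, {"xyz": [0, 0, 0], "spin": 1}, {"xyz": [0, 0, 0], "spin": 1}, {"xyz": [0, 0, 0], "spin": 1}, {"xyz": [0, 0, 0], "spin": 1}])

```text
time: 30.55
tool_pos: [503.9, 262.5, 335.1]
tcp_rot: [-3.142, -0.003, -2.764]
contact_force: [0.0, 0.1, -0.5]
grip_width: 0.5
finger_force: 0.0
```

Call:
jog_arm(targets=[{"xyz": [0, 0, 0], "spin": 1}, {"xyz": [0, 0, 0], "spin": 1}, {"xyz": [0, 0, 0], "spin": 1}, {"xyz": [0, 0, 0], "spin": 1}, {"xyz": [0, 0, 0], "spin": 1}, {"xyz": [0, 0, 0], "spin": 1}, {"xyz": [0, 0, 0], "spin": 1}, {"xyz": [0, 0, 0], "spin": 1}, {"xyz": [0, 0, 0], "spin": 1}, {"xyz": [0, 0, 0], "spin": 1}], gripper=50)

```text
time: 31.8
tool_pos: [503.9, 262.5, 335.1]
tcp_rot: [-3.139, -0.001, 2.52]
contact_force: [0.4, -0.2, -0.0]
grip_width: 45.6
finger_force: 0.0
```

Call:
jog_arm(targets=[{"xyz": [0, 0, 0], "spin": 0.7}, {"xyz": [0, 0.012, 0.2], "spin": 0.7}, {"xyz": [0, 0, 0.3], "spin": 0}, {"xyz": [0, 0, 0.3], "spin": 0}, {"xyz": [0, 0, 0.2], "spin": 0}, {"xyz": [0, 0, 0.15], "spin": 0}, {"xyz": [0, 0, 0.1], "spin": 0}, {"xyz": [0, 0, 0.06], "spin": 0}, {"xyz": [0, 0, 0], "spin": 0}, {"xyz": [0, 0, 0], "spin": 0}])

```text
time: 33.05
tool_pos: [505.3, 263.5, 232.5]
tcp_rot: [3.141, 0.001, 2.383]
contact_force: [-0.2, -0.9, 0.2]
grip_width: 45.8
finger_force: 0.0
```

Call:
jog_arm(targets=[{"xyz": [0, 0, 0], "spin": 0}, {"xyz": [0, 0, 0], "spin": 0}, {"xyz": [0, 0, 0], "spin": 0}, {"xyz": [0, 0, 0], "spin": 0}, {"xyz": [0, 0, 0], "spin": 0}, {"xyz": [0, 0, 0], "spin": 0}, {"xyz": [0, 0, 0], "spin": 0}, {"xyz": [0, 0, 0], "spin": 0}, {"xyz": [0, 0, 0], "spin": 0}, {"xyz": [0, 0, 0], "spin": 0}], gripper=0)

```text
time: 34.3
tool_pos: [504.8, 263.2, 232.0]
tcp_rot: [-3.141, 0.0, 2.383]
contact_force: [-3.2, -4.5, 3.0]
grip_width: 14.1
finger_force: 30.0
```

Call:
jog_arm(targets=[{"xyz": [0, 0, 0], "spin": 0.6}, {"xyz": [0, 0, 0], "spin": 0.8}, {"xyz": [0, 0, 0], "spin": 0.8}, {"xyz": [0, 0, 0], "spin": 0.8}, {"xyz": [0, 0, 0], "spin": 0.8}, {"xyz": [0, 0, 0], "spin": 0.8}, {"xyz": [0, 0, 0], "spin": 0.8}, {"xyz": [0, 0, 0], "spin": 0.8}, {"xyz": [0, 0, 0], "spin": 0.8}, {"xyz": [0, 0, 0], "spin": 0.8}])

```text
time: 35.55
tool_pos: [504.5, 263.1, 232.0]
tcp_rot: [-3.14, 0.001, 1.6]
contact_force: [-5.1, -4.8, 3.8]
grip_width: 14.3
finger_force: 30.1
```

Call:
jog_arm(targets=[{"xyz": [0, 0, 0], "spin": 0.8}, {"xyz": [0, 0, 0], "spin": 0.8}, {"xyz": [0, 0, 0], "spin": 0.8}, {"xyz": [0, 0, 0], "spin": 0.8}, {"xyz": [0, 0, 0], "spin": 0.8}, {"xyz": [0, 0, 0], "spin": 0.8}, {"xyz": [0, 0, 0], "spin": 0.8}, {"xyz": [0, 0, 0], "spin": 0.4}, {"xyz": [0, 0, 0], "spin": 0.2}, {"xyz": [0, 0, 0], "spin": 0.2}])

```text
time: 36.8
tool_pos: [504.2, 263.2, 232.0]
tcp_rot: [-3.141, 0.002, 0.963]
contact_force: [-5.6, -4.0, 4.3]
grip_width: 14.0
finger_force: 30.2
```

```bash
python3 - <<'E'
from h import *
o=bot.get_obs()
for k in("tool_pos","tcp_rot","contact_force","moment","grip_width"):print(k,o[k])
E
```

```text
tool_pos [504.19761577 263.15215176 231.98000205]
tcp_rot [-3.14063411e+00  1.81772920e-03  9.62599353e-01]
contact_force [-5.62809723 -4.01068235  4.27779614]
moment [-0.86070322  0.92254673  0.26731465]
grip_width 13.999893893713415
```

Call:
jog_arm(targets=[{"xyz": [0, 0, 0], "spin": 0.2}, {"xyz": [0, 0, 0], "spin": 0.1}, {"xyz": [0, 0, 0], "spin": 0}, {"xyz": [0, 0, 0], "spin": 0}, {"xyz": [0, 0, 0], "spin": 0}, {"xyz": [0, 0, 0], "spin": 0}, {"xyz": [0, 0, 0], "spin": 0}, {"xyz": [0, 0, 0], "spin": 0}, {"xyz": [0, 0, 0], "spin": 0}, {"xyz": [0, 0, 0], "spin": 0}])

```text
time: 38.05
tool_pos: [504.2, 263.1, 232.0]
tcp_rot: [-3.141, 0.002, 0.934]
contact_force: [-5.7, -3.8, 4.3]
grip_width: 14.0
finger_force: 30.9
```

```bash
python3 - <<'E'
from h import *
o=bot.get_obs()
for k in("tcp_rot","contact_force","moment","grip_width"):print(k,o[k])
E
```

```text
tcp_rot [-3.14086648e+00  1.95273301e-03  9.33893464e-01]
contact_force [-5.6538379  -3.7758398   4.33675413]
moment [-0.73361512  0.97574653  0.55175164]
grip_width 14.039110962223534
```

Call:
jog_arm(targets=[{"xyz": [0, 0, 0], "spin": 0}, {"xyz": [0, 0, 0], "spin": 0}, {"xyz": [0, 0, 0], "spin": 0}, {"xyz": [0, 0, 0], "spin": 0}, {"xyz": [0, 0, 0], "spin": 0}, {"xyz": [0, 0, -0.2], "spin": 0}, {"xyz": [0, 0, -0.3], "spin": 0}, {"xyz": [0, 0, -0.4], "spin": 0}, {"xyz": [0, 0, -0.4], "spin": 0}, {"xyz": [0, 0, 0], "spin": 0}], gripper=50)

```text
time: 39.3
tool_pos: [506.0, 263.8, 338.7]
tcp_rot: [3.138, -0.005, 0.933]
contact_force: [-0.2, -0.8, -1.4]
grip_width: 45.6
finger_force: 0.0
```

Call:
jog_arm(targets=[{"xyz": [-0.5, 0.13, 0], "spin": 0}, {"xyz": [-0.5, 0.13, 0], "spin": 0}, {"xyz": [-0.5, 0.13, 0], "spin": 0}, {"xyz": [-0.5, 0.13, 0], "spin": 0}, {"xyz": [-0.5, 0.13, 0], "spin": 0}, {"xyz": [-0.5, 0.13, 0], "spin": 0}, {"xyz": [-0.3, 0.1, 0], "spin": 0}, {"xyz": [0, 0, 0], "spin": 0}, {"xyz": [0, 0, 0], "spin": 0}, {"xyz": [0, 0, 0], "spin": 0}])

```text
time: 40.55
tool_pos: [404.5, 10.2, 335.7]
tcp_rot: [-3.141, 0.0, 0.934]
contact_force: [0.3, -0.4, 0.1]
grip_width: 46.1
finger_force: 0.0
```

```bash
python3 - <<'E'
from h import *
o=bot.get_obs();print(o["time"],o["tool_pos"],o["contact_force"])
t=bot.capture("top")[95:285,225:395];s=bot.capture("side")[120:300,230:400]
f=lambda i:cv2.resize(i,None,fx=2.347,fy=2.347,interpolation=cv2.INTER_CUBIC)
t,s=f(t),f(s);s=cv2.copyMakeBorder(s,0,t.shape[0]-s.shape[0],0,0,0)
cv2.imwrite("pics/e.png",np.hstack([t,s]))
E
```

```text
40.55 [404.54882054  10.22473895 335.65830973] [ 0.3295105  -0.44551292  0.1000094 ]
```

View pics/e.png

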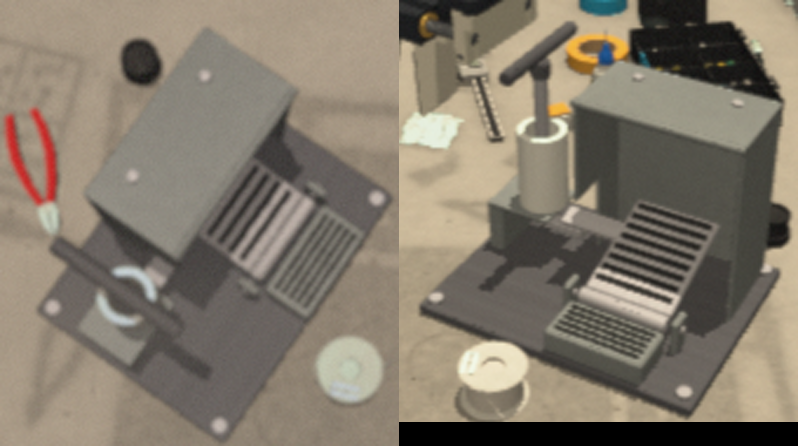

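The picture matches the first one: the bar is back at (57,245) to (180,325), the pedal is up, and the loose items haven't moved. The torque also rose to 0.55 N m against the clockwise stop.

```bash
python3 -c "
from plant import bot
print(bot.close_job())"
```

```text
the job is handed in; nothing more can be done
None
```

The pedal check is done and handed in after about 41 s. The lock was freed, the pedal pressed to its stop, held over a second, eased up and relocked; I pressed near the hinge with the tool upright, since the moves can't tilt it. The loose items look unmoved.

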